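Touch calibration of a bonded display with a sprung stylus

TASK

The display is showing its touch calibration picture. Take the stylus out of its stand and touch the three targets on the glass with its tip in their order - the one with one ring, then two rings, then three rings - each inside its innermost ring, lightly and for about a second, with nothing touching the glass anywhere else. Then slide the stylus back into the tube of its stand, fully home, and let go of it, leaving the things around undisturbed.

Things in the scene. Friction and masses are not known exactly. Their poses are not given: they have to be found in the camera images.
- stylus: Round stylus 171 mm long, 90 g, upright in its stand at the start, tip down. Origin on its axis at the end of the unpressed tip; z runs up to the grip end. Along z: rubber nose 9 mm in diameter, 0 to 10 mm; cone from 14 (10 mm across) to 32 mm; aluminium barrel 17.6 mm in diameter to 100 mm; black collar 28 mm in diameter, 100 to 107 mm; black grip 20 mm in diameter, 107 to 171 mm.
- stylus_grip (a point): Point on the stylus axis in the middle of the grip, 142 mm from the tip and 29 mm below the grip end: take it here across the 20 mm diameter, fingers from above.
- stylus_point (a point): The very end of the stylus's rubber nose, on its axis; moves with the nose when it is pressed in.
- stylus_nose (a joint): How far the sprung nose is pushed into the barrel, in m: 0 free, 0.010 all the way in. It starts to give at about 1.3 N and is all the way in at about 4 N.
- stylus_collar (a point): Point on the stylus axis in the plane of the underside of the collar, 100 mm from the tip. Fully home in the stand, the collar rests on the mouth of the tube.
- stand: Stylus stand, fixed: round dark steel foot 86 mm in diameter and 12 mm high with an upright aluminium tube 30 mm in outer and 21.6 mm in inner diameter, open at the top. Origin under the centre of the foot; z up.
- stand_mouth (a point): Centre of the mouth of the stand's tube, 118 mm above the bench.
- display: Flat display 328 x 224 x 17 mm, fixed, lying face up with its black glass 24 mm above the bench. Origin at the centre of its underside (17 mm below the glass); x along the 328 mm side, y along the 224 mm side, z up.
- target_1: Target with one ring on the glass: pale centre dot and one pale ring, 23 mm in diameter (line 3 mm wide). Origin at its centre, on the glass.
- target_2: Target with two rings: as before, with a second ring 41 mm in diameter round the 23 mm one. Origin at its centre, on the glass.
- target_3: Target with three rings: 23, 41 and 59 mm in diameter. Origin at its centre, on the glass.
- wipe_pack: Bystander: pale pack of wipes 65 x 100 x 46 mm, left of the display. Origin at the centre of its underside.
- uv_meter: Bystander: hand-held grey meter with buttons, 105 x 58 x 23 mm, lying left of the display. Origin at the centre of its underside.
- tape_roll: Bystander: roll of amber tape 60 mm in diameter and 12 mm high, lying flat behind the display on the left. Origin at the centre of its underside.
Not all that is in view belongs to the job. Of the things that look like the stand, the middle-sized one is meant.

How it is judged:
By the outcome, as a careful person would: the job done as asked, in the order asked, and still so for the second after the job is handed in, with the robot touching nothing.
It also fails if it takes over 66 s, if anything falls off the work surface, if the arm or the gripper's body presses on something with over 40 N, if the wrist force passes 120 N, or if a joint passes its speed limit or range.

ROBOT

A 6-joint arm with a two-finger parallel gripper is mounted at the origin on a cart in front of the work surface, level with it; the furniture and walls round the work are solid. World frame = base frame: x ahead of the robot, y to its left, z up, the work surface at z = 0. Lengths are in m, angles in degrees, forces in N, time in s.
With the tool pointing down it reaches from about 0.375 to 0.9 m from the base axis. Payload 3.1 kg.
Tool frame: the origin (TCP) lies between the finger pads; the fingertips stand 11 mm ahead of it and the grasp point (between the pads) lies 8 mm behind it; x points along the fingers, y is the direction in which the jaws open and shut, and the axes are right-handed (so a half turn about x gives the same grasp; the last joint's range is limited). The gripper opens to 87 mm and grips with 3 to 60 N. Pads are 19 mm wide; open, the fingers measure 117 mm over their backs; the gripper's body (75 mm by 190 mm) begins 51 mm behind the grasp point.
Start: joints at [60.991, 30.224, 82.088, -0, 67.689, -10.227], TCP at [0.201, 0.592, 0.234] pointing down, gripper open.
Joint ranges: [-176.69, 176.69], [-43.24, 126.21], [12.49, 139.97], [-82, 262], [0, 151.66], [-163.58, 163.58]. Speed limits (degrees/s): [159.86, 159.86, 180, 180, 180, 180].

INTERFACE

Orientations are given as a 3x3 rotation matrix whose columns are the frame's x, y, z axes.
In Python, from rig import bot gives the robot as it stands.
- The arm moves only by the shell command python3 -m inch 'ROWS' [OPENING]. ROWS is a JSON object of lists of equal length, an entry for each row: "dp": the shift along the tool's x, y, z in mm, a list of three; "yaw": the turn about the tool's x in degrees. In form: {"dp": [[tx, ty, tz], ...], "yaw": [yaw, ...]}. A call has 1 to 20 rows; each row shifts and turns the commanded pose from where the row before left it, along the tool's axes as they then stand; what a row does not reach is not made up. A row lasts 1/12 s, in which the tool goes at most 41.7 mm and 7.16 degrees, less where a joint would pass 70% of its speed; a pose out of reach is approached as far as the arm can. A call is refused whole if a number of a shift passes 41.7 or a number of a turn 7.16, either way. A call with a gripper value outside its range is refused whole. OPENING is the finger opening in mm, from 0 to 87, set as the call begins (- or left out, the last holds). The fingers move at their own pace and stop on an object; the grip force is fixed at half the most. Time passes only in rows, so rows that do not move let the fingers close. It gives the time, the measured TCP pose, the force and the opening at its end, in the units of the state.
- bot.read_state(): the state, without advancing time (a new reading comes with each control period).
- bot.capture(name): name is "scene" or "top" or "wrist"; returns a dict with "color" (384x512x3 uint8, red, green, blue), "intrinsics" (3x3 intrinsics, pixels), "k1" (the pictures are not rectified: a ray, as slopes to the right and down, at radius r is drawn at 1 + k1 r^2 times it, then the intrinsics apply), "pose" (4x4, takes a point from camera to world coordinates). Camera axes: x right, y down, z forward; pixel columns grow to the right and rows downward; lengths in m; the calibration is good to about 2 mm. A picture is of the moment at which its call begins. There is no depth.
- bot.hand_in(): hands the job in, once; it reports no verdict.
The state is a dict: "time_s": time; "joint_positions": joint angles; "qvel": joint speeds; "tau": joint torques, N m; "position": TCP position; "tcp_rot": TCP orientation; "force": force on the tool from outside, world axes, zero at the start; "moment": the same for the moment, N m; "opening": opening from 0.0 (shut) to 1.0 (fully open).
Only numpy, scipy, OpenCV 4.12 (cv2) and the standard library are available. Lean on these libraries where they do the work, as an engineer would, in place of code of your own. Each camera call takes 0.05 s, during which the arm holds its last target.

## Working session

There is one attempt and no reset: what is moved stays moved. The work goes in short steps, Python scripts to look and compute and a shell command to move; the robot and the scene stay as the last step left them, time stands still between calls to the robot, and variables do not carry over. Pictures are saved under pics/ and viewed, and the job is handed in when it is done.

```bash
ls; mkdir -p pics
python3 - <<'E'
from rig import bot
import cv2,pickle
s=bot.read_state(); print(s)
for n in ["scene","top","wrist"]:
    c=bot.capture(n); pickle.dump(c,open(f"pics/{n}0.pkl","wb"))
    cv2.imwrite(f"pics/{n}0.png",cv2.cvtColor(c["color"],cv2.COLOR_RGB2BGR))
    print(n,c["intrinsics"],c["k1"],c["pose"])
E
```

```text
pics
{'time_s': 0.0, 'joint_positions': array([ 6.09914057e+01,  3.02774418e+01,  8.21542107e+01, -1.98808378e-03,
        6.76876644e+01, -1.02267127e+01]), 'qvel': array([ 0.04129533, -0.00903056,  0.06802019,  0.01251534, -0.03707948,
        0.02162059]), 'tau': array([-1.07222811e-03, -4.40037954e+01, -1.76596802e+01,  6.33649249e-02,
        5.80900535e-02, -1.55039261e-04]), 'position': array([0.20086804, 0.5911218 , 0.23260001]), 'tcp_rot': array([[-9.81802103e-04,  3.21952813e-01,  9.46755207e-01],
       [-1.83678647e-03,  9.46753486e-01, -3.21954132e-01],
       [-9.99997831e-01, -2.05508240e-03, -3.38165993e-04]]), 'force': array([-0.13914627,  1.29989929, -0.94263025]), 'moment': array([ 0.05790653,  0.03167462, -0.00671623]), 'opening': 1.001434725214233}
scene [[372.07204562   0.         253.89079892]
 [  0.         372.07204562 191.78469044]
 [  0.           0.           1.        ]] 0.025294207671327836 [[ 0.75917601 -0.34387297  0.55263294 -0.05053101]
 [-0.65075442 -0.38397216  0.65504509 -0.78684834]
 [-0.01305664 -0.85692285 -0.5152793   0.68043972]
 [ 0.          0.          0.          1.        ]]
top [[497.41850327   0.         248.64728053]
 [  0.         497.41850327 200.73721269]
 [  0.           0.           1.        ]] -0.16900556469673864 [[-1.87794972e-02 -9.91573142e-01  1.28179696e-01  3.63327913e-01]
 [-9.99823412e-01  1.87129997e-02 -1.72315131e-03 -2.85067319e-02]
 [-6.89996058e-04 -1.28189421e-01 -9.91749462e-01  1.64219745e+00]
 [ 0.00000000e+00  0.00000000e+00  0.00000000e+00  1.00000000e+00]]
wrist [[311.15074323   0.         256.6053308 ]
 [  0.         311.15074323 187.23408   ]
 [  0.           0.           1.        ]] -2.2002021127444504e-05 [[ 0.322417    0.90443791  0.27935522  0.12473646]
 [ 0.94659672 -0.30762484 -0.09654842  0.61715013]
 [-0.00138545  0.29556559 -0.95532144  0.38404853]
 [ 0.          0.          0.          1.        ]]
```

View pics/scene0.png

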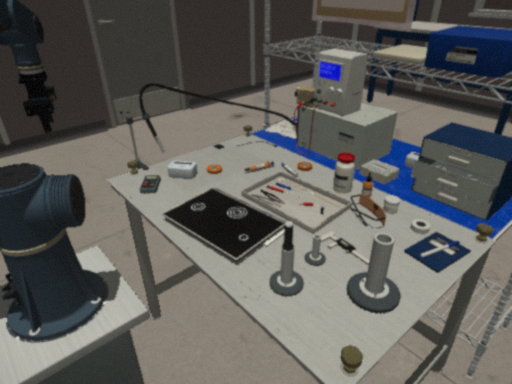

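View pics/top0.png

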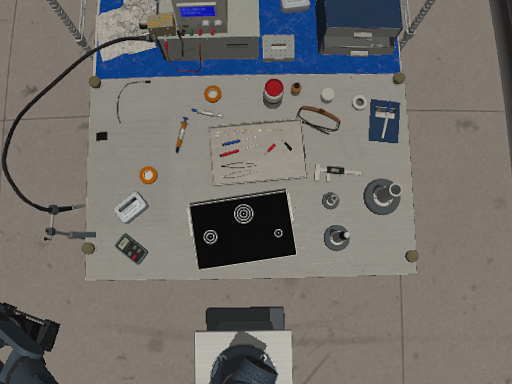

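View pics/wrist0.png

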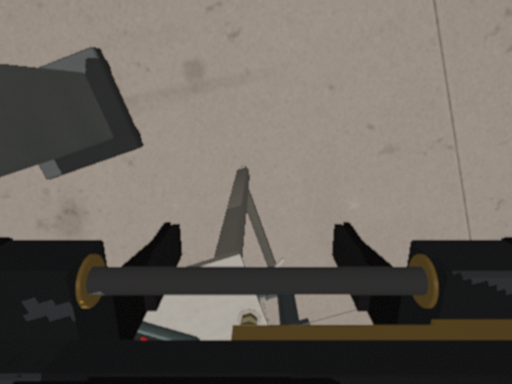

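The stylus's stand is at top (337,237), between the small and large stands. Target 1 is at about (278,233), target 2 at (210,237) and target 3 at (243,213). Next I measure these more precisely.

```bash
cat > h.py <<'E'
import numpy as np,cv2,pickle
from rig import bot
def load(n): return pickle.load(open(f"pics/{n}.pkl","rb"))
def cap(n,tag):
    c=bot.capture(n); pickle.dump(c,open(f"pics/{tag}.pkl","wb")); cv2.imwrite(f"pics/{tag}.png",cv2.cvtColor(c["color"],cv2.COLOR_RGB2BGR)); return c
def ray(c,u,v):
    K=c["intrinsics"]; d=np.array([(u-K[0,2])/K[0,0],(v-K[1,2])/K[1,1]]); x=d.copy()
    for _ in range(30): x=d/(1+c["k1"]*(x@x))
    R=c["pose"]; r=R[:3,:3]@np.array([x[0],x[1],1]); return R[:3,3],r
def onz(c,u,v,z):
    o,r=ray(c,u,v); return o+r*(z-o[2])/r[2]
def proj(c,p):
    T=c["pose"]; q=T[:3,:3].T@(np.array(p)-T[:3,3]); x=q[:2]/q[2]; x=x*(1+c["k1"]*(x@x)); K=c["intrinsics"]
    return np.array([K[0,0]*x[0]+K[0,2],K[1,1]*x[1]+K[1,2]])
def crop(c,tag,u0,v0,u1,v1,k):
    im=cv2.cvtColor(c["color"],cv2.COLOR_RGB2BGR)[v0:v1,u0:u1]
    cv2.imwrite(f"pics/{tag}.png",cv2.resize(im,None,fx=k,fy=k,interpolation=cv2.INTER_CUBIC))
def tri(*rs):
    A=np.zeros((3,3));b=np.zeros(3)
    for o,r in rs:
        r=r/np.linalg.norm(r);P=np.eye(3)-np.outer(r,r);A+=P;b+=P@o
    return np.linalg.solve(A,b)
E
python3 - <<'E'
from h import *
c=load("top0"); s=load("scene0")
crop(c,"topz",180,180,360,280,4); crop(s,"scz",150,170,350,310,4)
for cc,nm,box in((c,"top",(185,185,300,272)),(s,"sc",(160,185,290,262))):
    g=cv2.cvtColor(cc["color"],cv2.COLOR_RGB2GRAY)
    u0,v0,u1,v1=box
    m=np.zeros_like(g); m[v0:v1,u0:u1]=(g[v0:v1,u0:u1]<50)*255
    n,l,st,_=cv2.connectedComponentsWithStats(m); i=1+np.argmax(st[1:,4]); 
    cn,_=cv2.findContours((l==i).astype(np.uint8),cv2.RETR_EXTERNAL,cv2.CHAIN_APPROX_NONE)
    h=cv2.convexHull(max(cn,key=cv2.contourArea)); f=np.zeros_like(g); cv2.fillConvexPoly(f,h,1); f=cv2.erode(f,np.ones((5,5)))
    b=((g>60)&(f>0)).astype(np.uint8); b=cv2.morphologyEx(b,cv2.MORPH_CLOSE,np.ones((3,3)))
    n,l,st,ce=cv2.connectedComponentsWithStats(b)
    bb=cv2.dilate(b,np.ones((5,5))); n,l=cv2.connectedComponents(bb)
    for k in range(1,n):
        w=np.where((l==k)&(f>0),g.astype(float)-15,0).clip(0); 
        if ((l==k)&(b>0)).sum()<8: continue
        v,u=np.mgrid[:g.shape[0],:g.shape[1]]; U,V=(u*w).sum()/w.sum(),(v*w).sum()/w.sum()
        print(nm,round(U,2),round(V,2),((l==k)&(b>0)).sum(),onz(cc,U,V,.024).round(4))
    q=cv2.approxPolyDP(h,6,True)[:,0]; print(q.tolist(),[onz(cc,*p,.024).round(3).tolist() for p in q])
E
```

```text
top 243.24 213.46 311 [ 0.5309 -0.0129  0.024 ]
top 278.04 232.58 61 [ 0.4661 -0.1251  0.024 ]
top 210.03 236.44 164 [0.4576 0.0966 0.024 ]
[[285, 192], [294, 254], [199, 268], [191, 206]] [[0.599, -0.151, 0.024], [0.395, -0.175, 0.024], [0.356, 0.134, 0.024], [0.559, 0.158, 0.024]]
sc 197.57 206.48 102 [0.4584 0.099  0.024 ]
sc 236.41 212.25 197 [ 0.5314 -0.0104  0.024 ]
sc 243.11 237.11 56 [ 0.4676 -0.122   0.024 ]
[[166, 213], [214, 190], [281, 224], [235, 256]] [[0.364, 0.134, 0.024], [0.558, 0.149, 0.024], [0.592, -0.148, 0.024], [0.4, -0.171, 0.024]]
```

View pics/topz.png

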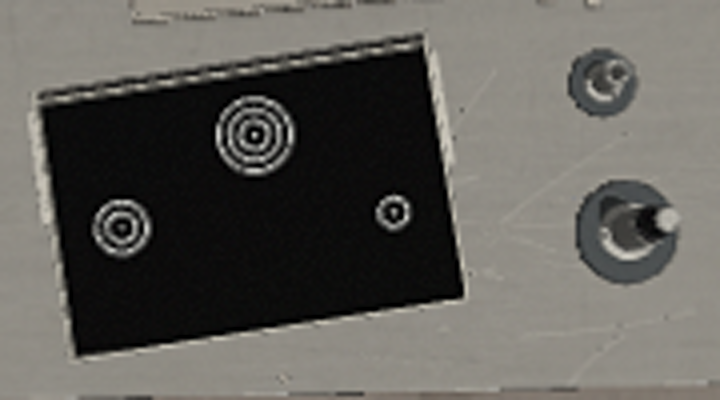

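View pics/scz.png

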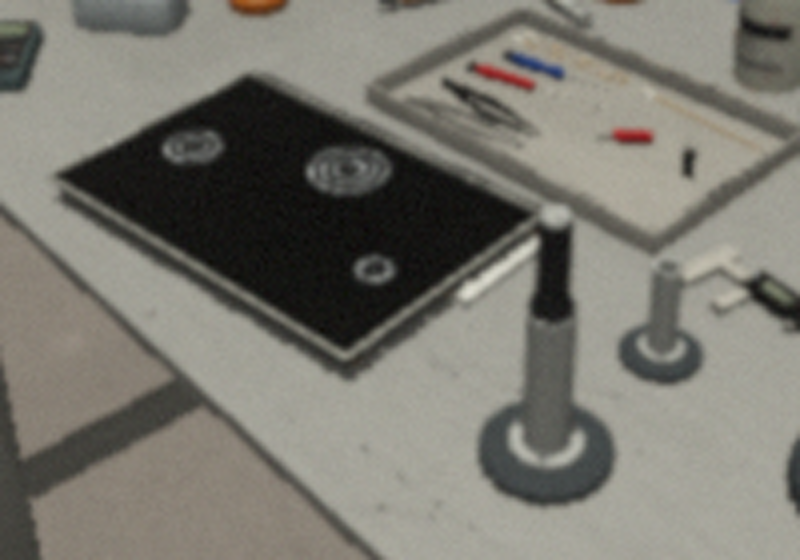

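Run:
```python
from h import *
c=load("top0"); s=load("scene0")
print("foot top",onz(c,180+627/4-.4,180+232/4-.4,.012),"foot sc",onz(s,150+546/4-.4,170+452/4-.4,.012))
print("grip end",onz(c,180+667/4,180+217/4,.189),onz(s,150+555/4,170+216/4,.189), tri(ray(c,347,234.5),ray(s,288.75,224)))
print("big stand top sc/top",tri(ray(c,395,190),ray(s,384,240)),"small",tri(ray(c,334,198),ray(s,316.5,237)))
for p in [(.46,-.32,.189),(.46,-.32,.118)]: print(proj(c,p),proj(s,p))
```

```text
foot top [ 0.44618813 -0.31781578  0.012     ] foot sc [ 0.44208088 -0.32115639  0.012     ]
grip end [ 0.44631613 -0.31770059  0.189     ] [ 0.44365598 -0.32020045  0.189     ] [ 0.44553308 -0.31864961  0.18728557]
big stand top sc/top [ 0.57898428 -0.47780103  0.16639536] small [ 0.56886113 -0.30323566  0.07791644]
[347.33697491 229.59151529] [293.80462429 221.12905803]
[342.84585799 231.22324878] [292.54787678 245.72679744]
```

```bash
python3 -m inch '{"dp":[[-15,-15,20],[-10,-25,25],[0,-30,25],[0,-35,20],[0,-38,12],[0,-40,0],[0,-40,0],[0,-40,0],[0,-40,0],[0,-40,0],[0,-40,0],[0,-40,0]],"yaw":[-6.5,-6.5,-6,0,0,0,0,0,0,0,0,0]}' 70
```

```text
time_s: 1.15
position: [0.2889, 0.1546, 0.2586]
tcp_rot: [[0.0, -0.005, 1.0], [-0.0, 1.0, 0.005], [-1.0, -0.0, 0.0]]
force: [1.5, -1.1, 0.3]
opening: 0.802
```

```bash
python3 -m inch '{"dp":[[-10,-5,39],[-10,-15,35],[0,-30,25],[0,-35,20],[0,-38,15],[0,-40,10],[0,-40,6],[0,-40,6],[0,-40,0],[0,-40,0],[0,-40,0],[0,-40,0],[0,-30,0],[0,-20,0],[0,0,0],[0,0,0]],"yaw":[0,0,0,0,0,0,0,0,0,0,0,0,0,0,0,0]}'
python3 - <<'E'
from h import *
c=cap("wrist","w1"); print(c["pose"].round(4)); print(bot.read_state()["joint_positions"].round(1)); print(proj(c,(.4445,-.319,.189)))
E
```

```text
time_s: 2.48
position: [0.4469, -0.2969, 0.278]
tcp_rot: [[-0.001, -0.002, 1.0], [0.001, 1.0, 0.002], [-1.0, 0.001, -0.001]]
force: [-0.4, 0.0, 0.2]
opening: 0.805
[[-1.100e-03  9.554e-01  2.953e-01  3.663e-01]
 [ 1.000e+00  5.000e-04  2.100e-03 -2.977e-01]
 [ 1.900e-03  2.954e-01 -9.554e-01  4.294e-01]
 [ 0.000e+00  0.000e+00  0.000e+00  1.000e+00]]
[ -45.5   20.4   91.7    0.    68.  -135.7]
[229.7721786  191.73723344]
```

View pics/w1.png

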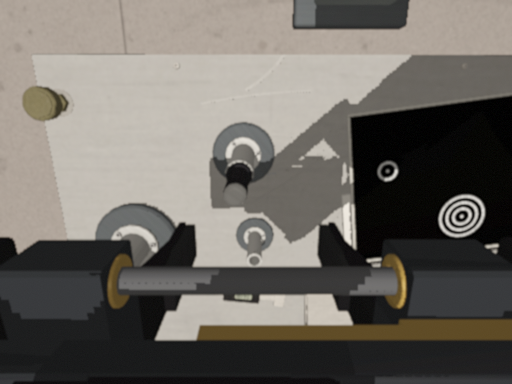

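The wrist view shows the grip end at about (236,194), target 1 at (388,171) and target 3 at (461,215).

Run:
```python
from h import *
c=load("w1"); crop(c,"w1z",200,110,290,220,6)
print("end",onz(c,235.5,193.5,.189),"foot",onz(c,243.5,154,.012))
g=cv2.cvtColor(c["color"],cv2.COLOR_RGB2GRAY)
for u0,v0,u1,v1 in((374,156,402,186),(434,190,490,242)):
    w=(g[v0:v1,u0:u1].astype(float)-60).clip(0); v,u=np.mgrid[v0:v1,u0:u1]
    U,V=(u*w).sum()/w.sum(),(v*w).sum()/w.sum(); print(U,V,onz(c,U,V,.024))
```

```text
end [ 0.44600587 -0.31437727  0.189     ] foot [ 0.44811031 -0.31467956  0.012     ]
389.2700406881291 172.83239346134627 [ 0.47129972 -0.11835041  0.024     ]
461.3898182809231 215.3809367309804 [ 0.53291979 -0.00910686  0.024     ]
```

View pics/w1z.png

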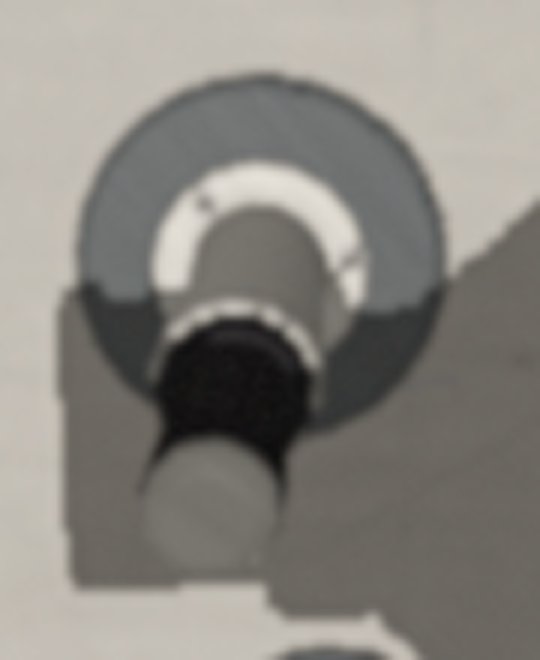

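```bash
python3 -m inch '{"dp":[[0,-10,-1],[0,-10,0],[15,0,0],[25,0,0],[10,0,0],[0,0,0],[0,0,0]],"yaw":[0,0,0,0,0,0,0]}'
python3 - <<'E'
from h import *
c=cap("wrist","w2"); print(bot.read_state()["position"]);print(proj(c,(.4455,-.317,.189)))
for y in(-.32,-.317,-.315): print(proj(c,(.4455,y,.189)))
E
```

```text
time_s: 3.12
position: [0.4464, -0.3161, 0.2283]
tcp_rot: [[-0.001, -0.004, 1.0], [0.001, 1.0, 0.004], [-1.0, 0.001, -0.001]]
force: [0.2, 0.5, -1.0]
opening: 0.806
[ 0.44686124 -0.31657596  0.22916108]
[255.89601376 217.07513221]
[251.35966296 217.06094043]
[255.89601376 217.07513221]
[258.92007023 217.08459269]
```

View pics/w2.png

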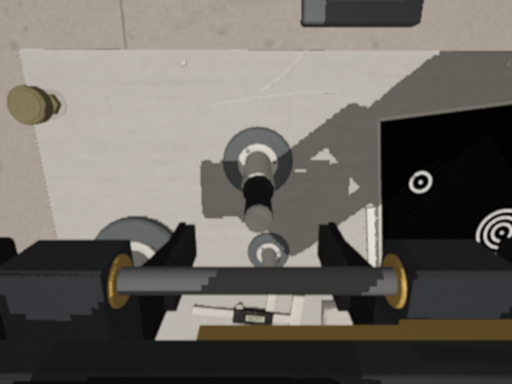

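The grip end sits at (258,218), centred between the fingers, so I descend and grip.

```bash
python3 -m inch '{"dp":[[15,0,-0.5],[20,1,-0.5],[20,0,0],[15,0,0],[6,0,0],[0,0,0],[0,0,0]],"yaw":[0,0,0,0,0,0,0]}'; python3 -m inch '{"dp":[[0,0,0],[0,0,0],[0,0,0],[0,0,0],[0,0,0],[0,0,0],[0,0,0],[0,0,0],[0,0,0]],"yaw":[0,0,0,0,0,0,0,0,0]}' 0
```

```text
time_s: 3.75
position: [0.446, -0.3159, 0.1535]
tcp_rot: [[0.001, -0.004, 1.0], [-0.001, 1.0, 0.004], [-1.0, -0.001, 0.001]]
force: [-0.4, 0.1, 0.3]
opening: 0.806
time_s: 4.5
position: [0.4454, -0.3153, 0.1525]
tcp_rot: [[-0.0, -0.004, 1.0], [0.0, 1.0, 0.004], [-1.0, 0.0, -0.0]]
force: [-0.2, -0.7, -0.5]
opening: 0.225
```

```bash
python3 -m inch '{"dp":[[-5,0,0],[-10,0,0],[-15,0,0],[-20,0,0],[-20,0,0],[-20,0,0],[-20,0,0],[-10,0,0],[0,0,0],[0,0,0]],"yaw":[0,0,0,0,0,0,0,0,0,0]}'
python3 - <<'E'
from h import *
c=cap("scene","s3"); cap("wrist","w3"); cap("top","t3")
crop(c,"s3z",230,130,330,310,3.3)
for _ in range(4):
  bot.capture("top"); print(bot.read_state()["position"].round(4),bot.read_state()["force"].round(2))
E
```

```text
time_s: 5.33
position: [0.4454, -0.3153, 0.2729]
tcp_rot: [[0.001, -0.004, 1.0], [-0.001, 1.0, 0.004], [-1.0, -0.001, 0.001]]
force: [0.0, 0.2, -1.1]
opening: 0.224
[ 0.4447 -0.3147  0.2711] [ 0.19  0.35 -1.06]
[ 0.4449 -0.3148  0.2712] [-0.04  0.28 -1.79]
[ 0.445  -0.3149  0.2714] [-0.41  0.49 -1.79]
[ 0.4451 -0.3151  0.2716] [-0.46 -0.21 -1.7 ]
```

View pics/s3z.png

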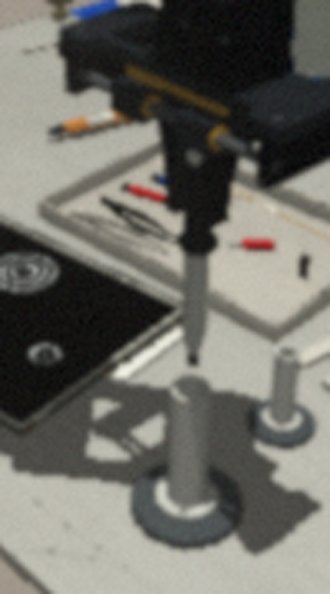

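View pics/w3.png

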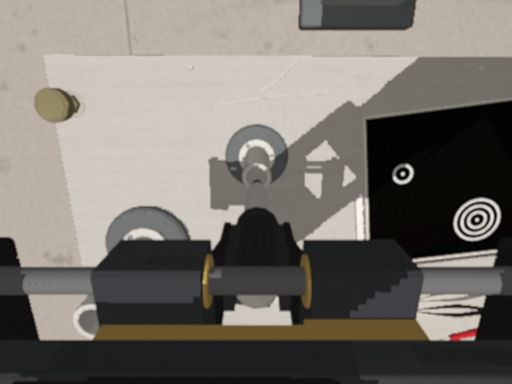

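The stylus is out and hanging vertically, with its tip at scene (288,239) just above the mouth. Next I move to a hover over target 1.

```bash
python3 -m inch '{"dp":[[0,10,0],[0,20,0],[0,25,4],[0,30,6],[0,30,6],[0,30,6],[0,25,0],[0,15,0],[0,10,0],[0,0,0],[15,0,0],[25,0,0],[25,0,0],[15,0,0],[10,0,0],[0,0,0],[0,0,0],[0,0,0]],"yaw":[0,0,0,0,0,0,0,0,0,0,0,0,0,0,0,0,0,0]}'
python3 - <<'E'
from h import *
c=cap("scene","s4"); t=cap("wrist","w4"); 
crop(c,"s4z",180,150,300,270,5)
for _ in range(3):
  bot.capture("top"); print(bot.read_state()["position"].round(4),bot.read_state()["force"].round(2))
E
```

```text
time_s: 7.18
position: [0.4673, -0.1212, 0.1831]
tcp_rot: [[0.001, -0.003, 1.0], [-0.001, 1.0, 0.003], [-1.0, -0.001, 0.001]]
force: [0.2, -0.4, -1.0]
opening: 0.217
[ 0.4673 -0.1208  0.1835] [ 0.35  0.39 -1.6 ]
[ 0.4672 -0.1206  0.1834] [-0.44  0.02 -0.46]
[ 0.4671 -0.1205  0.1833] [-0.25 -0.56 -0.31]
```

View pics/s4z.png

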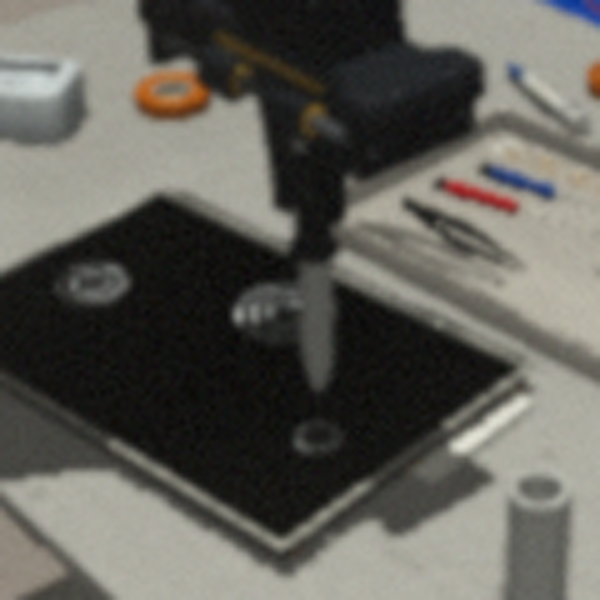

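View pics/w4.png

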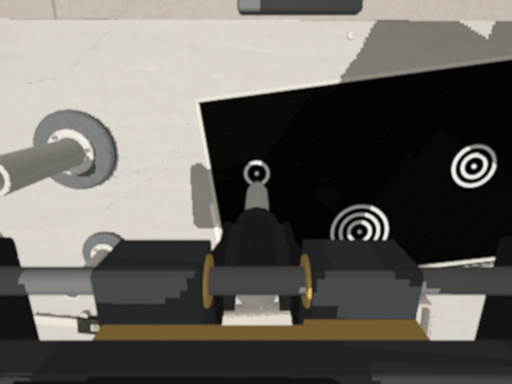

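Tip and ring line up in both views: column 319 in the scene crop and column 257 in the wrist view. I lower to just above the glass and check again.

```bash
python3 -m inch '{"dp":[[6,0,0],[7,0,0],[5,0,0],[0,0,0],[0,0,0],[0,0,0]],"yaw":[0,0,0,0,0,0]}'
python3 - <<'E'
from h import *
c=cap("scene","s5"); t=cap("wrist","w5"); 
P=[];F=[]
for _ in range(4):
  bot.capture("top"); s=bot.read_state(); P.append(s["position"]);F.append(s["force"])
print(np.mean(P,0).round(4),np.mean(F,0).round(2))
a=cv2.resize(c["color"][200:260,210:280],None,fx=8,fy=8,interpolation=cv2.INTER_CUBIC)
b=cv2.resize(t["color"][140:220,215:300],None,fx=4.5,fy=4.5,interpolation=cv2.INTER_CUBIC)
b=cv2.copyMakeBorder(b,0,max(0,480-b.shape[0]),0,0,cv2.BORDER_CONSTANT)[:480]
im=np.hstack([a,b])[:, :800]; im=cv2.convertScaleAbs(im,alpha=1.8,beta=20)
cv2.imwrite("pics/z5.png",cv2.cvtColor(im[:,:],cv2.COLOR_RGB2BGR)); print(a.shape,b.shape)
E
```

```text
time_s: 7.93
position: [0.4666, -0.1202, 0.1643]
tcp_rot: [[-0.0, -0.004, 1.0], [0.0, 1.0, 0.004], [-1.0, 0.0, -0.0]]
force: [0.3, -0.2, -1.2]
opening: 0.221
[ 0.4668 -0.1203  0.1647] [ 0.08  0.01 -0.98]
(480, 560, 3) (480, 382, 3)
```

```bash
sleep 0.1
```

```text
(no output)
```

View pics/z5.png

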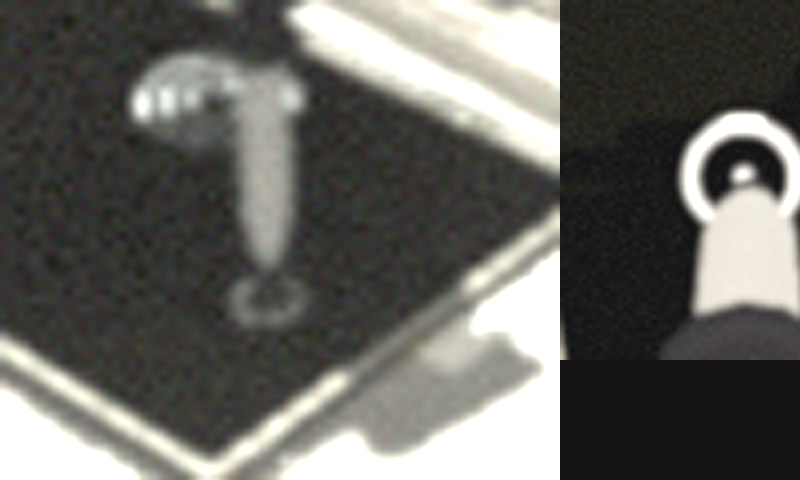

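The dot sits about 2 mm on the −x side of the tip, so I correct for that and press.

```bash
python3 -m inch '{"dp":[[0,-0.7,-2],[0,0,0],[3,0,0],[2,0,0],[2,0,0],[2,0,0],[0,0,0]],"yaw":[0,0,0,0,0,0,0]}'
python3 - <<'E'
from h import *
F=[];P=[]
s=cap("scene","s6");cap("wrist","w6")
for _ in range(2):
  bot.capture("top"); r=bot.read_state(); P.append(r["position"]);F.append(r["force"])
print(np.mean(P,0).round(4),np.mean(F,0).round(2),r["time_s"],np.ptp(np.array(F),0))
E
```

```text
time_s: 8.82
position: [0.4647, -0.121, 0.1553]
tcp_rot: [[-0.0, -0.004, 1.0], [0.0, 1.0, 0.004], [-1.0, 0.0, -0.0]]
force: [-0.2, 0.8, 1.0]
opening: 0.219
[ 0.4647 -0.121   0.1556] [-0.56  0.62  1.05] 9.0167 [0.22964561 0.22167994 0.12751891]
```

Force rose by about 2 N, so the tip is touching with a light press. I hold a little longer, then lift.

```bash
python3 -m inch '{"dp":[[0,0,0],[0,0,0],[0,0,0],[0,0,0],[0,0,0],[-8,0,0],[-10,0,0],[-15,0,0],[-2,0,0]],"yaw":[0,0,0,0,0,0,0,0,0]}'
python3 - <<'E'
from h import *
c=load("s6");t=load("w6")
a=cv2.resize(c["color"][200:260,210:270],None,fx=7,fy=7,interpolation=cv2.INTER_CUBIC)
b=cv2.resize(t["color"][140:200,215:269],None,fx=7,fy=7,interpolation=cv2.INTER_CUBIC)
im=cv2.convertScaleAbs(np.hstack([a,b]),alpha=1.8,beta=20); cv2.imwrite("pics/z6.png",cv2.cvtColor(im,cv2.COLOR_RGB2BGR))
E
```

```text
time_s: 9.77
position: [0.4658, -0.1215, 0.1925]
tcp_rot: [[0.003, -0.004, 1.0], [-0.002, 1.0, 0.004], [-1.0, -0.002, 0.003]]
force: [1.3, -0.4, -1.5]
opening: 0.222
```

View pics/z6.png

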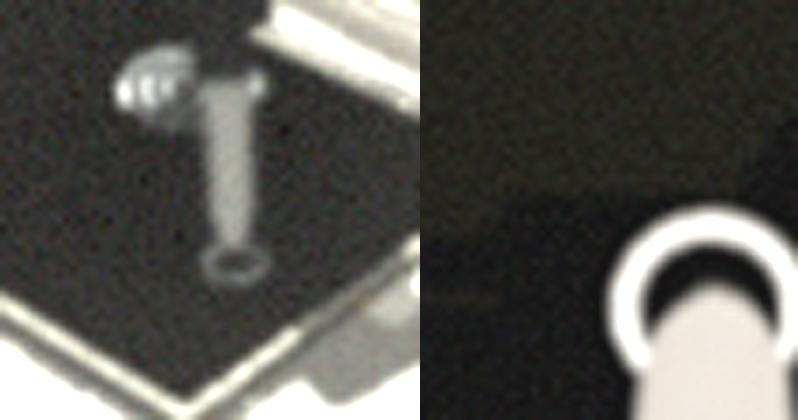

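Target 1 was touched within about 2 mm of its centre. Next is target 2.

```bash
python3 -m inch '{"dp":[[0,12,0],[0,22,0],[0,30,-3],[0,30,-3],[0,32,-2],[0,32,0],[0,28,0],[0,20,0],[0,10,0],[0,5,0],[0,0,0],[0,0,0],[10,0,0],[10,0,0],[6,0,0],[2,0,0],[0,0,0],[0,0,0],[0,0,0]],"yaw":[0,0,0,0,0,0,0,0,0,0,0,0,0,0,0,0,0,0,0]}'
cat >> h.py <<'E'
def look(tag,sb,wb):
    c=cap("scene","s"+tag); t=cap("wrist","w"+tag); P=[];F=[]
    for _ in range(2):
        bot.capture("top"); s=bot.read_state(); P.append(s["position"]);F.append(s["force"])
    print(np.mean(P,0).round(4),np.mean(F,0).round(2),s["time_s"])
    f=lambda c,b:cv2.resize(c["color"][b[1]:b[1]+56,b[0]:b[0]+56],None,fx=7,fy=7,interpolation=cv2.INTER_CUBIC)
    im=cv2.convertScaleAbs(np.hstack([f(c,sb),f(t,wb)]),alpha=1.8,beta=20); cv2.imwrite(f"pics/z{tag}.png",cv2.cvtColor(im,cv2.COLOR_RGB2BGR))
E
python3 -c "
from h import *
look('7',(170,180),(228,140))"
```

```text
time_s: 11.35
position: [0.4562, 0.0997, 0.1629]
tcp_rot: [[0.001, -0.003, 1.0], [-0.0, 1.0, 0.003], [-1.0, -0.0, 0.001]]
force: [0.9, 0.4, -1.2]
opening: 0.219
[0.4561 0.1    0.1629] [-0.47 -0.25 -0.67] 11.55
```

View pics/z7.png

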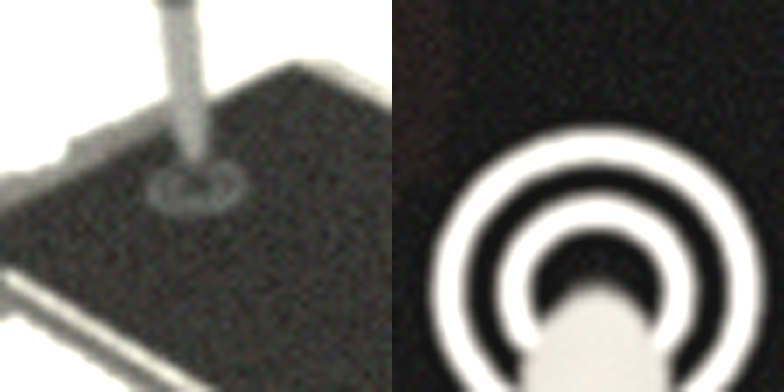

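Target 2 is centred within about 1 mm. I press now.

```bash
python3 -m inch '{"dp":[[3,0,0.5],[2,0,0],[2,0,0],[0.5,0,0],[0,0,0]],"yaw":[0,0,0,0,0]}'; python3 -c "
from h import *
look('8',(170,180),(228,140))"
```

```text
time_s: 11.97
position: [0.4566, 0.1001, 0.155]
tcp_rot: [[0.001, -0.004, 1.0], [0.0, 1.0, 0.004], [-1.0, 0.0, 0.001]]
force: [0.4, 0.2, 1.6]
opening: 0.223
[0.4566 0.1    0.1552] [0.54 0.36 1.21] 12.1667
```

View pics/z8.png

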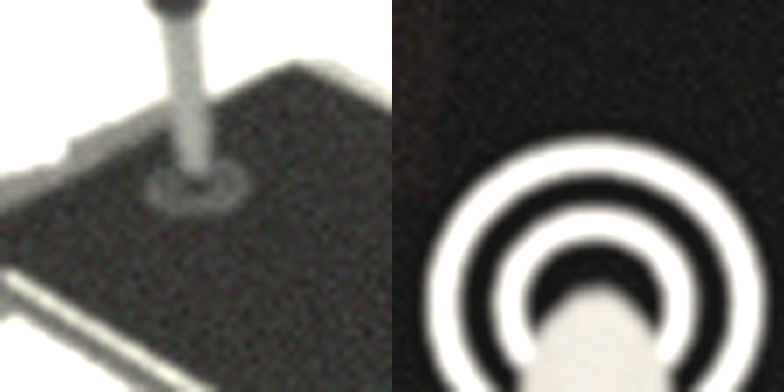

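The press is light, about 2 N, and centred. I hold, lift and go to target 3.

```bash
python3 -m inch '{"dp":[[0,0,0],[0,0,0],[0,0,0],[0,0,0],[0,0,0],[0,0,0],[-8,0,0],[-12,0,0],[-12,0,0],[-3,-5,4],[0,-17,12],[0,-22,15],[0,-25,17],[0,-20,13],[0,-12,8],[0,-6,4],[0,-2,0],[0,0,0],[0,0,0]],"yaw":[0,0,0,0,0,0,0,0,0,0,0,0,0,0,0,0,0,0,0]}'; python3 -m inch '{"dp":[[10,0,0],[10,0,0],[6,0,0],[2,0,0],[0,0,0],[0,0,0],[0,0,0]],"yaw":[0,0,0,0,0,0,0]}';python3 -c "
from h import *
look('9',(208,185),(228,140))"
```

```text
time_s: 13.75
position: [0.5283, -0.0077, 0.1897]
tcp_rot: [[-0.002, -0.004, 1.0], [0.001, 1.0, 0.004], [-1.0, 0.001, -0.002]]
force: [-0.1, 0.3, -1.1]
opening: 0.219
time_s: 14.33
position: [0.53, -0.0087, 0.1622]
tcp_rot: [[0.0, -0.004, 1.0], [-0.0, 1.0, 0.004], [-1.0, -0.0, 0.0]]
force: [-0.1, -0.3, -0.9]
opening: 0.222
[ 0.53   -0.0088  0.1624] [-0.26  0.8  -0.68] 14.5333
```

View pics/z9.png

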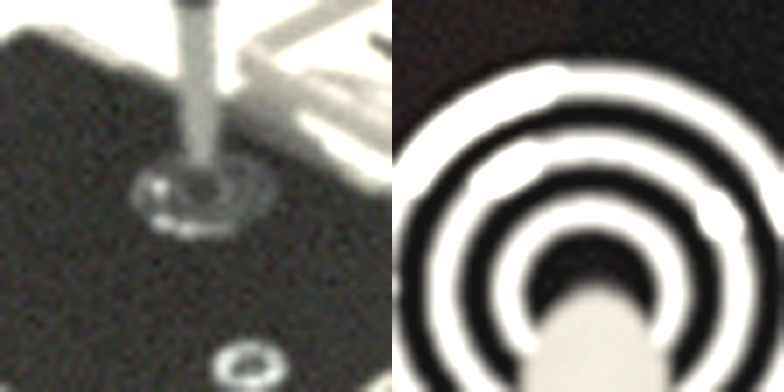

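Target 3 is centred, so I press.

```bash
python3 -m inch '{"dp":[[3,-0.5,0.5],[2,0,0],[2,0,0],[0,0,0],[0,0,0]],"yaw":[0,0,0,0,0]}'; python3 -c "
from h import *
look('10',(208,185),(228,140))"
```

```text
time_s: 14.95
position: [0.5306, -0.0094, 0.1552]
tcp_rot: [[0.001, -0.004, 1.0], [-0.0, 1.0, 0.004], [-1.0, -0.0, 0.001]]
force: [0.0, 0.2, 2.1]
opening: 0.222
[ 0.5306 -0.0093  0.1553] [ 0.58 -0.52  0.92] 15.15
```

View pics/z10.png

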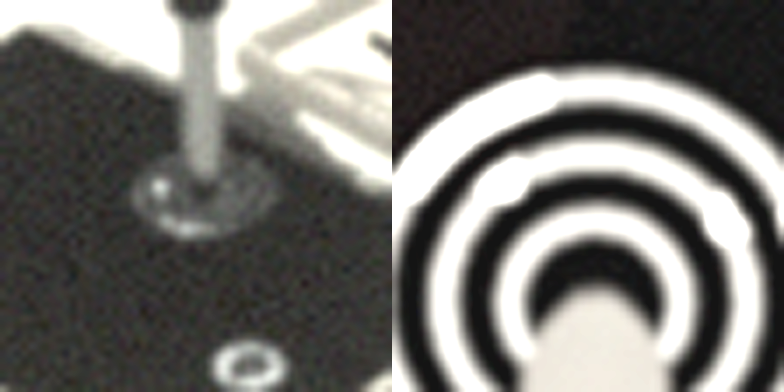

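```bash
python3 -m inch '{"dp":[[0,0,0],[0,0,0],[0,0,0],[0,0,0],[0,0,0],[0,0,0],[-8,0,0],[-15,0,0],[-20,0,0],[-25,0,0],[-25,0,0],[-20,0,0],[-9,-5,0],[0,-15,-4],[0,-25,-7],[0,-30,-9],[0,-30,-9],[0,-30,-9],[0,-30,-9],[0,-30,-9]],"yaw":[0,0,0,0,0,0,0,0,0,0,0,0,0,0,0,0,0,0,0,0]}'; python3 -m inch '{"dp":[[0,-30,-9],[0,-30,-9],[0,-25,-7],[0,-15,-4],[0,-8,0],[0,0,0],[0,0,0],[0,0,0]],"yaw":[0,0,0,0,0,0,0,0]}';python3 -c "
from h import *
look('11',(260,215),(228,140))
c=load('w11');print(proj(c,(.445,-.315,.118)))"
```

```text
time_s: 16.82
position: [0.4733, -0.2053, 0.2762]
tcp_rot: [[-0.002, -0.004, 1.0], [0.002, 1.0, 0.004], [-1.0, 0.002, -0.002]]
force: [0.1, 0.4, -1.4]
opening: 0.223
time_s: 17.48
position: [0.4463, -0.311, 0.2766]
tcp_rot: [[-0.001, -0.005, 1.0], [0.002, 1.0, 0.005], [-1.0, 0.002, -0.001]]
force: [-1.1, 0.3, -1.0]
opening: 0.222
[ 0.4466 -0.3113  0.2771] [ 0.08 -0.2  -0.98] 17.6833
[252.9008847  171.59164467]
```

View pics/z11.png

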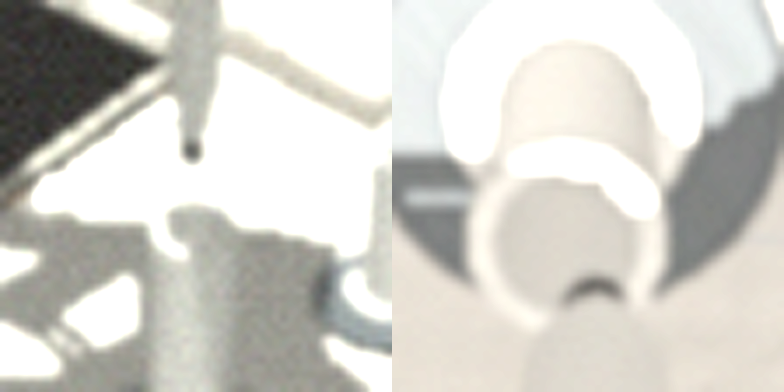

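```bash
python3 -m inch '{"dp":[[0,-2,-1],[0,-1.7,-0.6],[8,0,0],[8,0,0],[0,0,0],[0,0,0],[0,0,0]],"yaw":[0,0,0,0,0,0,0]}';python3 -c "
from h import *
look('12',(260,215),(228,140))"
```

```text
time_s: 18.27
position: [0.4447, -0.3162, 0.2607]
tcp_rot: [[-0.0, -0.004, 1.0], [0.001, 1.0, 0.004], [-1.0, 0.001, -0.0]]
force: [0.3, -1.1, -1.4]
opening: 0.222
[ 0.445  -0.3164  0.2613] [-0.25  0.26 -1.49] 18.4667
```

View pics/z12.png

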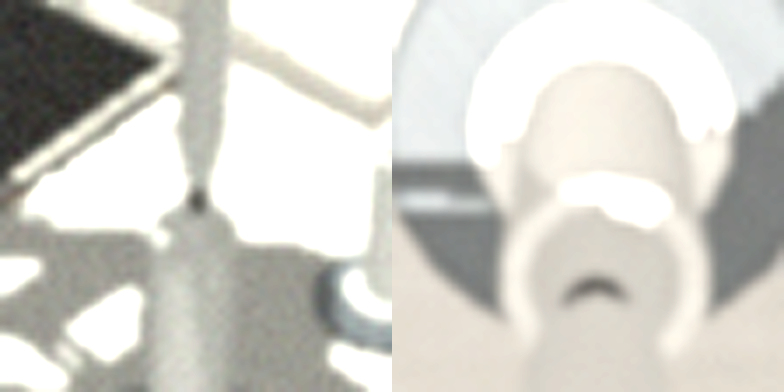

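Run:
```python
from h import *
o=[]
for n in("w3","w12"):
    c=load(n); o.append(cv2.resize(c["color"][140:196,228:284],None,fx=7,fy=7,interpolation=cv2.INTER_CUBIC))
cv2.imwrite("pics/cmp.png",cv2.cvtColor(np.hstack(o),cv2.COLOR_RGB2BGR))
c=load("w12"); print(c["pose"][:3,3], [ ((proj(c,p)-[228,140])*7).round(0) for p in [(.445,-.3164,.127),(.445,-.3164,.118),(.43,-.3164,.118),(.46,-.3164,.118),(.445,-.3014,.118)]])
```

```text
[ 0.36422362 -0.31717612  0.41233414] [array([203., 277.]), array([203., 259.]), array([203., 155.]), array([202., 361.]), array([310., 260.])]
```

View pics/cmp.png

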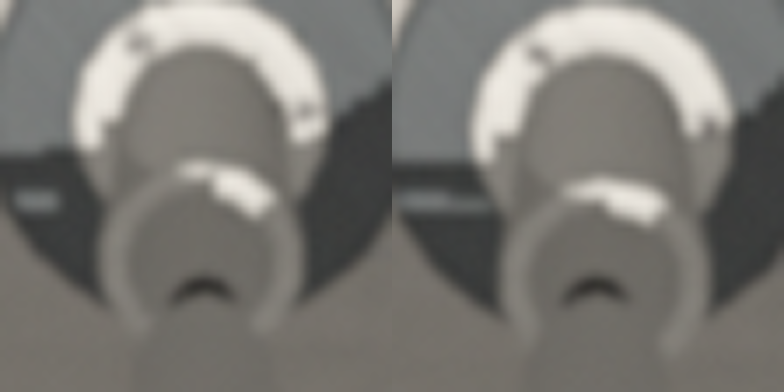

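Compared with the view straight after the lift, x matches and y needs +1.4 mm. I correct that and insert in stages.

```bash
python3 -m inch '{"dp":[[0,1.4,0],[0,0,0],[6,0,0],[8,0,0],[8,0,0],[8,0,0],[0,0,0],[0,0,0]],"yaw":[0,0,0,0,0,0,0,0]}';python3 -c "
from h import *
look('13',(260,215),(228,140))"
```

```text
time_s: 19.13
position: [0.4444, -0.3144, 0.23]
tcp_rot: [[-0.002, -0.004, 1.0], [0.002, 1.0, 0.004], [-1.0, 0.002, -0.002]]
force: [-0.2, 0.3, 0.2]
opening: 0.222
[ 0.445  -0.3151  0.2313] [ 0.08  0.43 -0.94] 19.3333
```

View pics/z13.png

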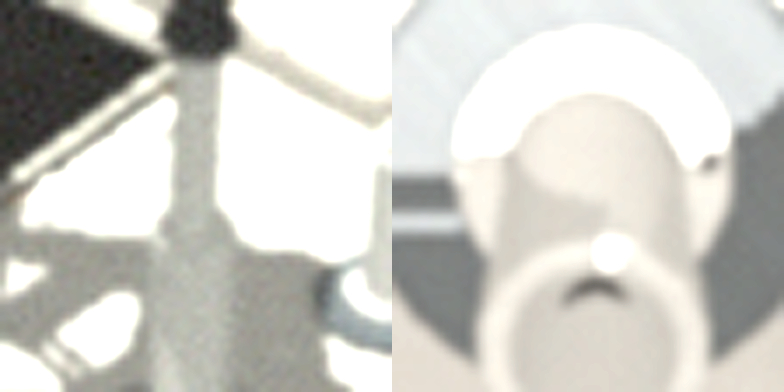

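The nose is in the tube without side force, so I continue down.

```bash
python3 -m inch '{"dp":[[6,0,0],[8,0,0],[8,0,0],[8,0,0],[0,0,0],[0,0,0]],"yaw":[0,0,0,0,0,0]}';python3 -m inch '{"dp":[[8,0,0],[10,0,0],[10,0,0],[6,0,0],[4,0,0],[0,0,0],[0,0,0],[0,0,0]],"yaw":[0,0,0,0,0,0,0,0]}'; python3 -c "
from h import *
look('14',(260,215),(228,190))"
```

```text
time_s: 19.83
position: [0.4444, -0.3145, 0.2001]
tcp_rot: [[-0.001, -0.004, 1.0], [0.001, 1.0, 0.004], [-1.0, 0.002, -0.001]]
force: [-0.3, -0.4, -0.1]
opening: 0.223
time_s: 20.5
position: [0.445, -0.3151, 0.1633]
tcp_rot: [[0.0, -0.004, 1.0], [-0.001, 1.0, 0.004], [-1.0, -0.001, 0.0]]
force: [0.3, -0.2, -0.9]
opening: 0.223
[ 0.445  -0.315   0.1635] [-0.03 -0.38 -0.99] 20.7
```

View pics/z14.png

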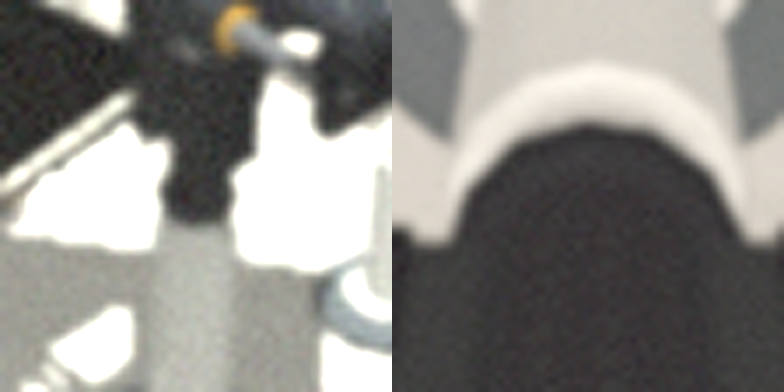

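```bash
python3 -m inch '{"dp":[[5,0,0],[4,0,0],[1,0,0],[0,0,0],[0,0,0]],"yaw":[0,0,0,0,0]}';python3 -m inch '{"dp":[[0.7,0,0],[0.7,0,0],[0,0,0],[0,0,0]],"yaw":[0,0,0,0]}'; python3 -c "
from h import *
look('15',(260,215),(228,190))"
```

```text
time_s: 21.12
position: [0.4447, -0.3148, 0.1528]
tcp_rot: [[-0.0, -0.004, 1.0], [0.0, 1.0, 0.004], [-1.0, 0.0, -0.0]]
force: [-0.0, -0.8, -1.6]
opening: 0.221
time_s: 21.45
position: [0.4449, -0.3149, 0.1524]
tcp_rot: [[0.0, -0.004, 1.0], [-0.0, 1.0, 0.004], [-1.0, -0.0, 0.0]]
force: [-1.1, 0.6, 6.1]
opening: 0.219
[ 0.4449 -0.3149  0.1525] [-1.27  0.89  5.04] 21.65
```

View pics/z15.png

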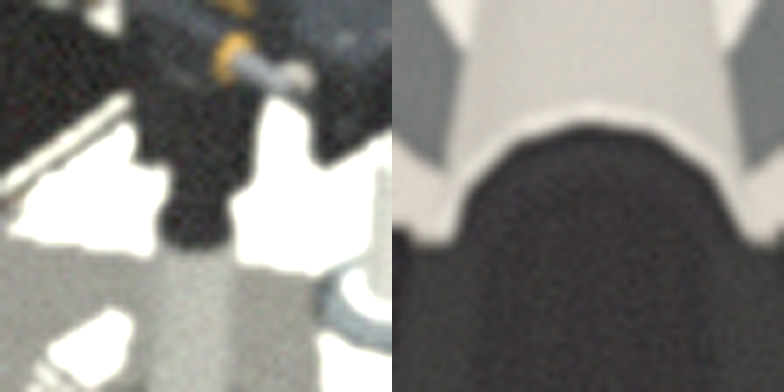

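Seating force is 6 N with the collar at the same height as before the grasp, so the stylus is home. I open the gripper and withdraw upwards.

```bash
python3 -m inch '{"dp":[[0,0,0],[0,0,0],[0,0,0],[0,0,0],[0,0,0],[0,0,0],[0,0,0],[0,0,0]],"yaw":[0,0,0,0,0,0,0,0]}' 70; python3 -m inch '{"dp":[[-5,0,0],[-10,0,0],[-20,0,0],[-25,0,0],[-25,0,0],[-20,0,0],[-15,0,0],[0,0,0],[0,0,0],[0,0,0],[0,0,0],[0,0,0]],"yaw":[0,0,0,0,0,0,0,0,0,0,0,0]}'; python3 -c "
from h import *
look('16',(260,190),(228,160))
crop(load('s16'),'s16z',130,130,400,310,2.9)
w=load('w16'); cv2.imwrite('pics/w16.png',cv2.cvtColor(w['color'],cv2.COLOR_RGB2BGR))
s=load('s16');o=load('scene0')
for c in(o,s): print([proj(c,p).round(1) for p in [(.445,-.3155,.189)]])"
```

```text
time_s: 22.32
position: [0.4448, -0.3148, 0.1516]
tcp_rot: [[-0.0, -0.004, 1.0], [0.0, 1.0, 0.004], [-1.0, 0.0, -0.0]]
force: [-0.3, -0.1, 0.5]
opening: 0.741
time_s: 23.32
position: [0.4442, -0.3143, 0.2704]
tcp_rot: [[-0.002, -0.004, 1.0], [0.002, 1.0, 0.004], [-1.0, 0.002, -0.002]]
force: [0.0, 0.2, -0.1]
opening: 0.808
[ 0.4446 -0.3146  0.2709] [ 0.    0.4  -0.32] 23.5167
[array([287.7, 222.8])]
[array([287.7, 222.8])]
```

View pics/s16z.png

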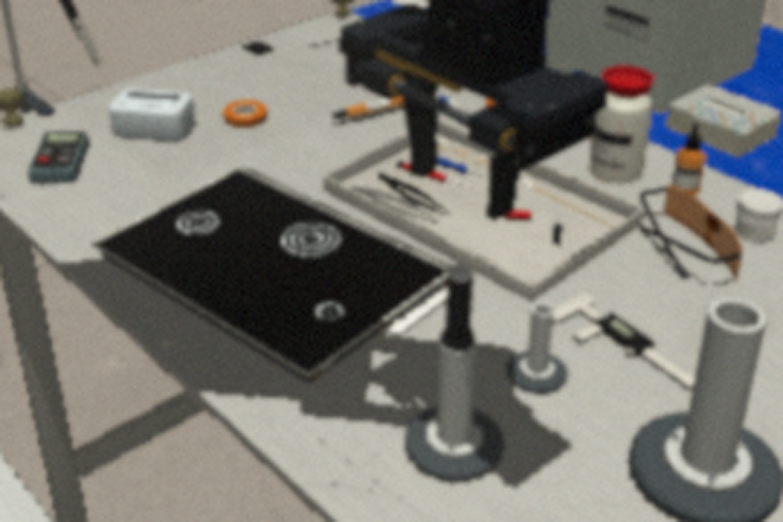

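View pics/w16.png

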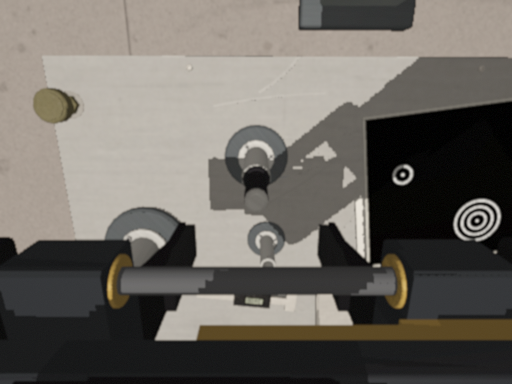

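The stylus stands home and free in the middle stand, with its grip end at about scene (288,223), as at the start. The bystanders look unmoved and the gripper is clear.

```bash
python3 -c "
from rig import bot
print(bot.hand_in())"
```

```text
the job is handed in; nothing more can be done
None
```

I took the stylus from the middle-sized stand and touched targets 1, 2 and 3 in order. I then slid it back into the tube, let go, moved the gripper clear and handed the job in at about 23.5 s.

- **Touches:** each pressed at about 2 N for roughly a second. In the wrist and scene pictures the tip was about 2 mm off centre on target 1 and about 1 mm or less on targets 2 and 3, so it was inside the innermost ring each time.
- **Return to stand:** the stylus went in without noticeable side force. It seated with about 6 N on the wrist, and the gripper was then within about 1 mm of the pose where I first gripped it. The final pictures show the collar on the tube mouth, the stylus upright and the gripper clear of everything.
- **Surroundings:** the wipes, meter, tape roll and the other stands look where they were. I judged this by eye, not by measurement.

**Disagreement:** the cameras disagreed with each other by about 2–5 mm. I relied on where the tip sat relative to each target, or to the tube, in the same picture.

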